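# Roll down the legend strip of a machine operator panel

## Robot

A 7-joint arm with a two-finger parallel gripper is mounted at the origin on the work surface. World frame = base frame: x ahead of the robot, y to its left, z up, the work surface at z = 0. Lengths are in m, angles in rad, forces in N, time in s.
With the tool pointing down it reaches from about 0.425 to 0.875 m from the base axis. Payload 4.7 kg.
Tool frame: the origin (TCP) lies where the fingers leave the gripper's body, on its centre line; the fingertips stand 70 mm ahead of it and the grasp point (between the pads) lies 51 mm ahead of it; z points along the fingers, y is the line along which they close (so a half turn about z gives the same grasp; the last joint's range is limited). The gripper opens to 87 mm and grips with 3 to 60 N. Pads are 19 mm wide; open, the fingers measure 117 mm over their backs; the gripper's body (75 mm by 190 mm) begins 51 mm behind the grasp point.
Start: joints at [0.014, 0.321, -0.07, 1.45, 0.023, 1.371, -0.057], TCP at [0.65, -0, 0.292] pointing down, gripper open.
Joint ranges: [-2.86, 2.86], [-0.3, 2.09], [-1.38, 1.24], [0.06, 2.45], [-1.56, 4.7], [0.09, 2.05], [-2.69, 2.69]. Speed limits (rad/s): [2.57, 2.57, 3.14, 3.14, 3.14, 3.14, 3.14].

## Interface

Orientations are given as a rotation vector (axis times angle).
In Python, from bench import get_state, get_image, get_calibration, close_job gives the robot as it stands.
- The arm moves only by the tool send_rows, never from a script. Its argument "rows" is a list of rows, each an object of numbers: "hand": the finger opening in mm, from 0 to 87; "x", "y", "z": the shift along the world's x, y, z in mm; "roll": the turn about the world's z in degrees. A call has 1 to 10 rows; each row shifts and turns the commanded pose from where the row before left it; what a row does not reach is not made up. A row lasts 1/10 s, in which the tool goes at most 50 mm and 8.59 degrees, less where a joint would pass 70% of its speed; a pose out of reach is approached as far as the arm can. A call is refused whole if a number of a shift passes 50 or a number of a turn 8.59, either way. A call with a gripper value outside its range is refused whole. The fingers move at their own pace and stop on an object; "force" is the grip in N (left out, the last holds). Time passes only in rows, so rows that do not move let the fingers close. It gives the time, the measured TCP pose, the force, the opening and the grip force at its end, in the units of the state.
- get_state(): the state, without advancing time (a new reading comes with each control period).
- get_image(name): name is "scene" or "side" or "wrist"; returns the picture (420x560x3 uint8, blue, green, red); there is no depth.
- get_calibration(name): a dict with "mtx" (3x3 intrinsics, pixels), "D" ([k1, k2, p1, p2, k3] as OpenCV has them; the pictures are not rectified), "world_from_camera" (4x4, takes a point from camera to world coordinates). Camera axes: x right, y down, z forward; pixel columns grow to the right and rows downward; lengths in m; the calibration is good to about 2 mm. A picture is of the moment at which its call begins: read the wrist's pose just before it. get_calibration takes no time and is no camera call; for the wrist camera it gives the pose at the moment of the call.
- close_job(): hands the job in; it is judged then, once.
The state is a dict: "time": time; "joint_positions": joint angles; "qd": joint speeds; "joint_torque": joint torques, N m; "position": TCP position; "tool_rot": TCP orientation; "ft_force": force on the tool from outside, world axes, zero at the start; "torque": the same for the moment, N m; "grip_width": opening from 0.0 (shut) to 1.0 (fully open); "grip_force": force on a finger pad.
Only numpy, scipy, OpenCV 4.12 (cv2) and the standard library are available. Lean on these libraries where they do the work, as an engineer would, in place of code of your own. Each camera call takes 0.05 s, during which the arm holds its last target. There are 200 camera calls.

## Task

Take the red-handled palm roller from its rest and roll down the strip of seven laser-marked legend tags on the grey operator panel from one end to the other, slowly and with firm, steady pressure of about 12 N (never over 22 N), until every tag is pressed fully home on its foam tape. Only the roller may touch the panel and its tags. Then set the roller back upright on its rest, let go, and leave the other things on the desk where they are.

Things in the scene. Friction and masses are not known exactly. Their poses are not given: they have to be found in the camera images.
- panel: grey steel operator panel clamped face up on packing, 170 (x) x 290 (y) mm, face about 40 mm above its origin, which lies under its middle; its height differs each time. Buttons and a red emergency stop (24 mm above the face) run along y at x = +50 mm, the legend strip along y at x = -30 mm. Two strap clamps, 14 mm above the face with bolts, at x = -30 mm, y beyond +-124 mm.
- strip_mid (a point): nominal middle of the legend strip, on the unpressed top face of its middle tag, 6.5 mm above the panel's face; x across, y along the strip, z up. Packed up by eye: the real face can lie 4 mm higher or lower than this pose tells and can slope along y by up to 35 mm per metre either way (not in the poses). Feel for it.
- strip_left (a point): as strip_mid, 89 mm from it towards +y, 1 mm short of that end of the strip; the height is nominal (panel level)
- strip_right (a point): as strip_mid, 89 mm from it towards -y, 1 mm short of that end of the strip; the height is nominal (panel level)
- roller_grip (a point): centre of the roller's red block handle, half-way up; handle 85 (x) x 30 (y) x 44 mm high, to be gripped across its 30 mm (along y). Right below it, in a steel fork, a hard black rubber drum 40 mm across and 56 mm long turns freely on an axle along x, so it rolls along y. Underside of the drum 84 mm below this point. Same either way round.
- roller: the same roller, 0.3 to 0.5 kg; origin at the underside of the drum, midway, same axes. A flat steel bridge 110 (x) x 30 (y) mm sits between fork and handle, its underside 47 mm above this origin (37 mm below the grip centre).
- drum (a joint): turning of the roller's drum on its axle, rad; 1 rad is 20 mm of rolling
- rest_seat (a point): where roller_grip lies when the roller sits on its rest, axes agreeing (either way round). The rest is a dark steel stand, base 120 (x) x 75 (y) mm; two cheeks at x = +-45 mm, 8 mm thick, tops 37 mm below this point, carry the ends of the roller's bridge, drum hanging free. Lips 6 mm high, 40 mm apart in y, leave the bridge 5 mm each way in y; the fork leaves 7 mm each way in x.
- tag0 (a joint): how far this tag has been pressed down, m: 0 as laid, 0.0025 fully home. Each tag starts to sink at about 6 N of its own, then goes down faster the harder it is pressed (about 1 mm/s per 0.2 N more), by 2.5 mm to a hard stop, and stays down. With 12 N on the drum, rolling at up to 20 mm/s is slow enough. Hard parts all round: on a seated tag 1 mm of height is worth some 20 N.
- tag1 (a joint): how far this tag has been pressed down, m: 0 as laid, 0.0025 fully home
- tag2 (a joint): how far this tag has been pressed down, m: 0 as laid, 0.0025 fully home
- tag3 (a joint): how far this tag has been pressed down, m: 0 as laid, 0.0025 fully home. The middle one of seven aluminium tags side by side, tag0 at the -y end to tag6 at the +y end, each 50 mm (x) x 25 mm (y), 1.5 mm thick, pitch 25.5 mm, each on its own pad of black foam tape.
- tag4 (a joint): how far this tag has been pressed down, m: 0 as laid, 0.0025 fully home
- tag5 (a joint): how far this tag has been pressed down, m: 0 as laid, 0.0025 fully home
- tag6 (a joint): how far this tag has been pressed down, m: 0 as laid, 0.0025 fully home
- tape_roll: roll of black foam tape, ring 90 mm across, 25 mm high; origin under its centre. Leave alone.
- tag_tray: shallow blue tray 90 x 130 x 22 mm; origin under its centre. Leave alone.
- sleeve: turned steel cylinder standing upright, 56 mm across, 60 mm high; origin under its centre. Leave alone.
- spray: small clear bottle with blue cap, 52 mm across, 130 mm high; origin under its centre. Leave alone.
- driver: screwdriver with orange handle lying on the desk; origin under its middle. Leave alone.
- vee_block: steel vee block 50 x 60 x 40 mm; origin under its centre. Leave alone.

How it is judged:
By the outcome, as a careful person would: the job done as asked, in the order asked, and still so for the second after the job is handed in, with the robot touching nothing.
It also fails if it takes over 72 s, if anything falls off the work surface, if the arm or the gripper's body presses on something with over 40 N, if the wrist force passes 120 N, or if a joint passes its speed limit or range.

## Working session

There is one attempt and no reset: what is moved stays moved. The work goes in short steps, Python scripts to look and compute and a tool call to move; the robot and the scene stay as the last step left them, time stands still between calls to the robot, and variables do not carry over. Pictures are saved under pics/ and viewed, at most 10 in all, crops included, and the job is handed in when it is done.

Besides the shell and the picture viewer there is one more tool, called after "Request:" as name([rows], argument=value, ...), one row to a line, values as JSON. send_rows: Moves the arm, as the interface text tells. Its arguments: {"type":"object","properties":{"rows":{"type":"array","items":{"type":"object","properties":{"hand":{"type":"number"},"x":{"type":"number"},"y":{"type":"number"},"z":{"type":"number"},"roll":{"type":"number"}}}},"force":{"type":"number"}},"required":["rows"]}

```bash
mkdir -p pics
cat > h.py <<'E'
import numpy as np, cv2
from bench import *
def ray(cal,uv):
    p=cv2.undistortPoints(np.array(uv,float).reshape(-1,1,2),np.array(cal["mtx"]),np.array(cal["D"])).reshape(-1,2)
    T=np.array(cal["world_from_camera"]);d=np.c_[p,np.ones(len(p))]@T[:3,:3].T
    return T[:3,3],d
def onz(cal,uv,z):
    o,d=ray(cal,uv);return o+d*((z-o[2])/d[:,2])[:,None]
def proj(cal,P):
    T=np.linalg.inv(np.array(cal["world_from_camera"]))
    return cv2.projectPoints(np.array(P,float).reshape(-1,3),cv2.Rodrigues(T[:3,:3])[0],T[:3,3],np.array(cal["mtx"]),np.array(cal["D"]))[0].reshape(-1,2)
E
python3 - <<'E'
from h import *
for n in("scene","side"):
    i=get_image(n);cv2.imwrite(f"pics/{n}.png",i);c=get_calibration(n);print(n,np.round(c["world_from_camera"],3).tolist(),np.round(c["mtx"],1).tolist())
s=get_state();print(s)
E
```

```text
scene [[-0.716, 0.537, -0.446, 1.21], [0.698, 0.547, -0.462, 0.716], [-0.005, -0.642, -0.767, 1.212], [0.0, 0.0, 0.0, 1.0]] [[532.4, 0.0, 284.5], [0.0, 532.4, 205.4], [0.0, 0.0, 1.0]]
side [[0.954, -0.205, 0.22, 0.245], [-0.301, -0.63, 0.716, -0.981], [-0.009, -0.749, -0.663, 1.043], [0.0, 0.0, 0.0, 1.0]] [[441.7, 0.0, 283.9], [0.0, 441.7, 211.2], [0.0, 0.0, 1.0]]
{'time': 0.1, 'joint_positions': array([ 0.01410961,  0.32172552, -0.07007362,  1.45154553,  0.02264351,
        1.37079908, -0.05688126]), 'qd': array([-0.00044921, -0.00173726,  0.00092233, -0.00348212, -0.0013876 ,
       -0.00011543, -0.00014736]), 'joint_torque': array([ 1.37795760e-04, -4.92569017e+01, -4.06077392e-01, -3.13399816e+01,
       -6.42974046e-02,  3.95253638e-02,  6.49213871e-05]), 'position': array([ 6.49626683e-01, -6.76522046e-05,  2.91289632e-01]), 'tool_rot': array([-2.22062895e+00, -2.22070658e+00,  2.02645354e-03]), 'ft_force': array([ 0.00448135, -0.30805575,  0.19529693]), 'torque': array([ 0.04031738, -0.01787185,  0.01969756]), 'grip_force': 0.0, 'grip_width': 0.9998779766700409}
```

View pics/scene.png

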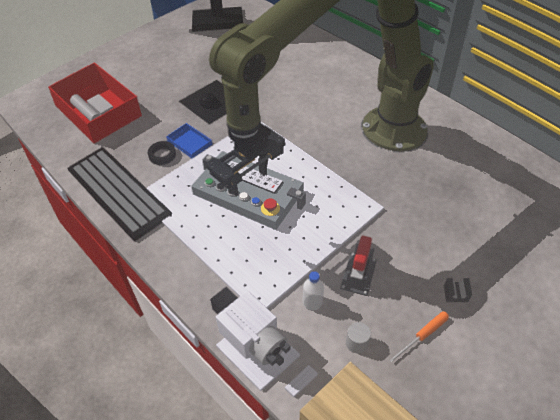

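View pics/side.png

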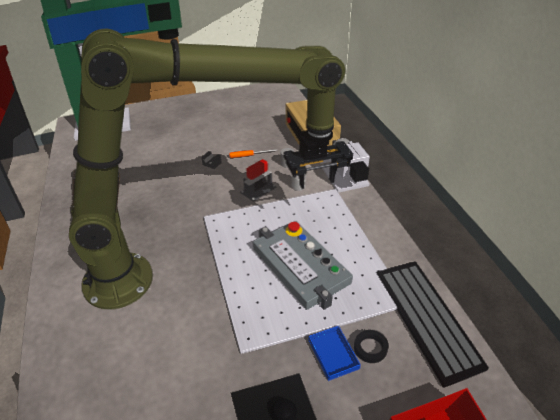

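The scene view shows the red handle at about (362,252) and the panel at about (250,187). The side view shows the handle at (257,170), with the legend strip from (275,243) to (312,282). Next I'll measure both.

Run:
```python
from h import *
I={n:cv2.imread(f"pics/{n}.png") for n in("scene","side")};C={n:get_calibration(n) for n in I}
box={"scene":(340,225,385,280),"side":(240,155,275,185)}
uv={}
for n,(a,b,c,d) in box.items():
    h=cv2.cvtColor(I[n][b:d,a:c],cv2.COLOR_BGR2HSV)
    m=(((h[...,0]<8)|(h[...,0]>172))&(h[...,1]>140)&(h[...,2]>60)).astype(np.uint8)
    k=cv2.connectedComponentsWithStats(m);j=1+np.argmax(k[2][1:,4]);uv[n]=k[3][j]+[a,b]
    cn=cv2.findContours((k[1]==j).astype(np.uint8),0,2)[0][0];hull=cv2.approxPolyDP(cv2.convexHull(cn),1.5,True).reshape(-1,2)+[a,b]
    print(n,uv[n],k[2][j],hull.tolist())
(o1,d1),(o2,d2)=[ray(C[n],uv[n]) for n in("scene","side")]
A=np.c_[d1[0],-d2[0]];t=np.linalg.lstsq(A,o2-o1,rcond=None)[0];p,q=o1+t[0]*d1[0],o2+t[1]*d2[0];print("grip",p,q)
# crops
a=cv2.resize(I["scene"][130:300,180:400],None,fx=3.4,fy=3.4,interpolation=2)[:, :]
b=cv2.resize(I["side"][140:315,220:370],None,fx=3.4,fy=3.4,interpolation=2)
cv2.imwrite("pics/ca.png",a);cv2.imwrite("pics/cb.png",b)
```

```text
scene [359.625 258.125] [14 29 12 10 88] [[365, 255], [365, 260], [362, 263], [354, 262], [356, 254]]
side [256.91011236 168.92509363] [  7   4  21  20 267] [[265, 160], [267, 169], [257, 176], [249, 178], [247, 176], [247, 168], [262, 159]]
grip [0.54318004 0.2984437  0.08868764] [0.5375561  0.30139073 0.09093224]
```

View pics/cb.png

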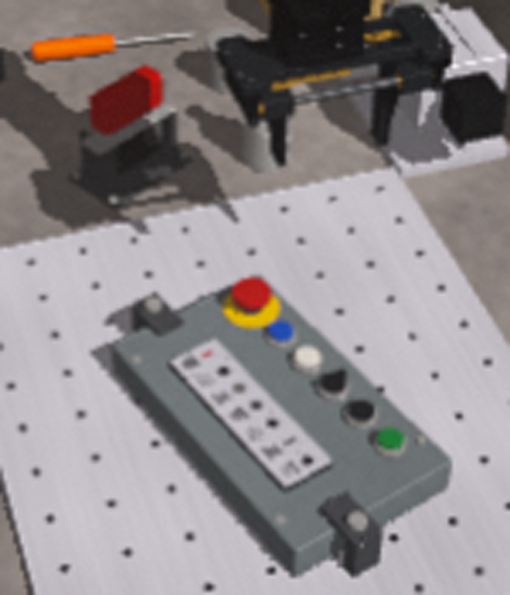

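View pics/ca.png

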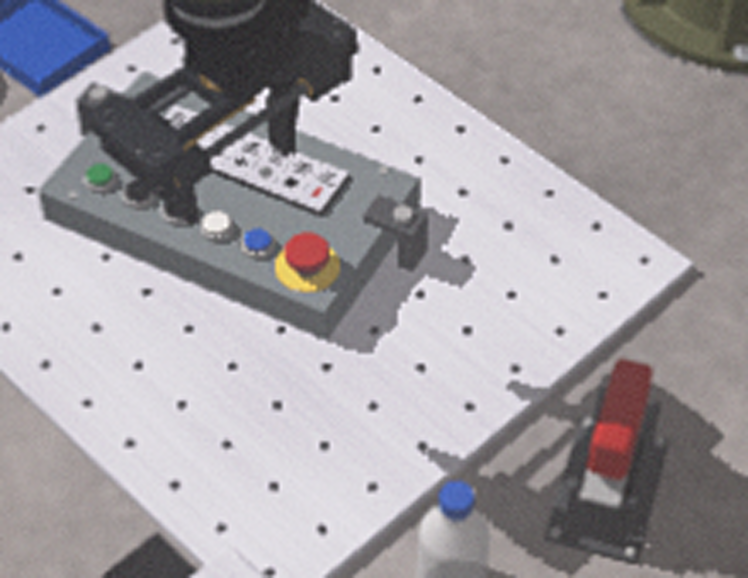

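The crops show the strip quad clearly: side corners at about (269,246), (283,239), (317,276), (305,283). The scene crop has the handle top at (366,237)–(360,257). The panel is yawed, with the e-stop at its +y end.

```bash
cat >> h.py <<'E'
def tri(c1,p1,c2,p2):
    (o1,d1),(o2,d2)=ray(c1,p1),ray(c2,p2);d1,d2=d1[0],d2[0]
    t=np.linalg.lstsq(np.c_[d1,-d2],o2-o1,rcond=None)[0];p,q=o1+t[0]*d1,o2+t[1]*d2
    return np.round((p+q)/2,4),round(float(np.linalg.norm(p-q)),4)
E
python3 - <<'E'
from h import *
a,b=get_calibration("scene"),get_calibration("side")
S=lambda x,y:(180+(x-1.2)/3.4,130+(y-1.2)/3.4)
D=lambda x,y:(220+(x-1.2)/3.4,140+(y-1.2)/3.4)
for n,s,d in[("strip +y,-x corner",(352,176),(168,360)),("strip +y,+x",(330,208),(213,340)),("estop top",(307,250),(252,290)),("green",(99,173),(390,438)),("bolt+y",(403,213),(153,303)),("bolt-y",(97,95),(357,520)),("panel -x+y",(418,180),(118,345)),
 ("handle top far(-x?) ",(634,362),(92,101)),("handle top near",(613,425),(153,69))]:
    print(n,*tri(a,S(*s),b,D(*d)))
print(onz(b,[D(*p) for p in[(168,360),(213,340),(330,463),(290,487)]],0.07))
print(np.round(get_calibration("wrist")["world_from_camera"],3).tolist(),get_calibration("wrist")["mtx"])
E
```

```text
strip +y,-x corner [ 0.4789 -0.0512  0.0554] 0.0048
strip +y,+x [ 0.5224 -0.0382  0.0568] 0.0121
estop top [ 0.5749 -0.0055  0.0744] 0.005
green [ 0.6348 -0.2055  0.0596] 0.0037
bolt+y [0.4839 0.0158 0.0651] 0.0048
bolt-y [ 0.5755 -0.2807  0.0604] 0.0024
panel -x+y [ 0.4398 -0.0117  0.0499] 0.0086
handle top far(-x?)  [0.495  0.2759 0.1161] 0.0011
handle top near [0.5632 0.3041 0.1261] 0.0121
[[ 0.47736068 -0.06661506  0.07      ]
 [ 0.52347928 -0.05488281  0.07      ]
 [ 0.57363505 -0.2246731   0.07      ]
 [ 0.53298841 -0.23867502  0.07      ]]
[[1.0, 0.0, -0.002, 0.651], [-0.0, -0.958, -0.286, 0.078], [-0.002, 0.286, -0.958, 0.382], [0.0, 0.0, 0.0, 1.0]] [[290.34409039   0.         278.38690246]
 [  0.         290.34409039 212.32144321]
 [  0.           0.           1.        ]]
```

Request:
send_rows([
  {"x":-15,"y":36,"roll":-8.5,"hand":87},
  {"x":-15,"y":36,"roll":-8.5},
  {"x":-15,"y":36,"roll":-8.5},
  {"x":-15,"y":36,"roll":-8.5},
  {"x":-15,"y":36,"roll":-8.5},
  {"x":-15,"y":36,"roll":-8.5},
  {"x":-15,"y":36,"roll":-8.5},
  {"x":-15,"y":36,"roll":-8.5},
  {"x":0},
  {"x":0},
])

```text
schema error: expected keys hand, x, y, z, roll
```

Run:
```python
from h import *
s=get_state();c=get_calibration("wrist");i=get_image("wrist");cv2.imwrite("pics/w1.png",i)
print(s["position"],s["tool_rot"],np.round(c["world_from_camera"],3).tolist(),s["ft_force"])
h=cv2.cvtColor(i,cv2.COLOR_BGR2HSV)
m=(((h[...,0]<8)|(h[...,0]>172))&(h[...,1]>130)&(h[...,2]>50)).astype(np.uint8)
m=cv2.morphologyEx(m,2,np.ones((3,3)))
for cn in cv2.findContours(m,0,2)[0]:
    if cv2.contourArea(cn)>300: print(cv2.minAreaRect(cn),cv2.approxPolyDP(cv2.convexHull(cn),3,True).reshape(-1,2).tolist())
```

```text
[ 6.49626683e-01 -6.76522046e-05  2.91289632e-01] [-2.22062895e+00 -2.22070658e+00  2.02645354e-03] [[1.0, 0.0, -0.002, 0.651], [-0.0, -0.958, -0.286, 0.078], [-0.002, 0.286, -0.958, 0.382], [0.0, 0.0, 0.0, 1.0]] [ 0.00448135 -0.30805575  0.19529693]
((211.5, 205.0), (32.0, 33.0), 90.0) [[216, 189], [225, 195], [228, 208], [222, 218], [208, 221], [198, 214], [195, 203], [203, 191]]
```

View pics/w1.png

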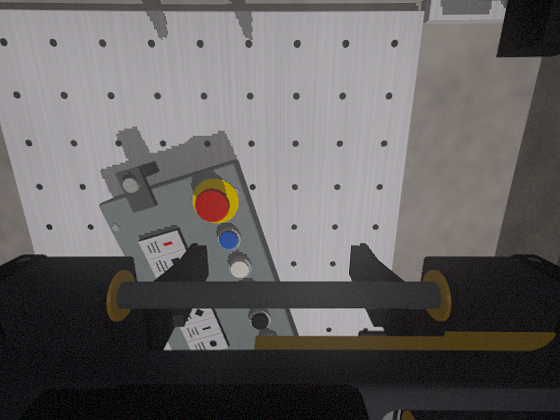

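The wrist view shows the panel's e-stop at (211,205), with the gripper covering the lower half. Every row needs all five keys, so I'm resending. I'm also stopping short of the roller so the camera can see it.

Request:
send_rows([
  {"hand":87,"x":-25,"y":32,"z":0,"roll":-8.5},
  {"hand":87,"x":-25,"y":32,"z":0,"roll":-8.5},
  {"hand":87,"x":-25,"y":32,"z":0,"roll":-8.5},
  {"hand":87,"x":-25,"y":32,"z":0,"roll":-8.5},
  {"hand":87,"x":-25,"y":32,"z":0,"roll":-8.5},
  {"hand":87,"x":-25,"y":32,"z":0,"roll":-8.5},
  {"hand":87,"x":-25,"y":32,"z":0,"roll":-8.5},
  {"hand":87,"x":-25,"y":32,"z":0,"roll":-8.5},
  {"hand":87,"x":0,"y":0,"z":0,"roll":0},
  {"hand":87,"x":0,"y":0,"z":0,"roll":0},
])

```text
time: 1.15
position: [0.4503, 0.2556, 0.2922]
tool_rot: [3.081, 0.612, 0.0]
ft_force: [0.4, -0.4, -0.2]
grip_width: 0.999
grip_force: 0.0
```

Run:
```python
from h import *
s=get_state();c=get_calibration("wrist");i=get_image("wrist");cv2.imwrite("pics/w2.png",i)
print(s["time"],s["position"],s["tool_rot"],np.round(c["world_from_camera"],3).tolist(),s["ft_force"])
h=cv2.cvtColor(i,cv2.COLOR_BGR2HSV)
m=(((h[...,0]<8)|(h[...,0]>172))&(h[...,1]>130)&(h[...,2]>50)).astype(np.uint8)
m=cv2.morphologyEx(m,2,np.ones((3,3)))
for cn in cv2.findContours(m,0,2)[0]:
    if cv2.contourArea(cn)>300:
        r=cv2.minAreaRect(cn);print(r,cv2.approxPolyDP(cv2.convexHull(cn),3,True).reshape(-1,2).tolist());print(onz(c,cv2.boxPoints(r),.122))
```

```text
1.15 [0.45028533 0.25556546 0.29222626] [3.08069307e+00 6.12183738e-01 1.21582220e-04] [[0.382, -0.885, -0.265, 0.524], [-0.924, -0.366, -0.109, 0.285], [-0.0, 0.286, -0.958, 0.383], [0.0, 0.0, 0.0, 1.0]] [ 0.3752192  -0.39878538 -0.21976174]
((542.0, 185.5), (33.0, 34.0), 90.0) [[559, 171], [558, 197], [539, 202], [527, 196], [525, 184], [533, 173]]
[[0.57351213 0.06794246 0.122     ]
 [0.58476761 0.04048092 0.122     ]
 [0.55996054 0.02118409 0.122     ]
 [0.54826342 0.04951646 0.122     ]]
((274.1844482421875, 106.5286865234375), (102.12432098388672, 35.03733444213867), 84.80557250976562) [[280, 55], [288, 65], [294, 151], [289, 156], [269, 158], [262, 152], [253, 63], [259, 57]]
[[0.56490563 0.32521647 0.122     ]
 [0.57779015 0.30006629 0.122     ]
 [0.50667098 0.26099956 0.122     ]
 [0.49224175 0.28859604 0.122     ]]
```

View pics/w2.png

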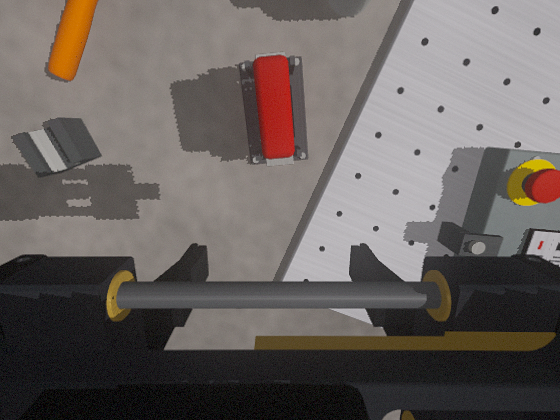

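The wrist view shows the red handle at (274,107) and the rest below it. It measures 81 × 30 mm on the top plane, with a yaw of about 27.7° and its centre at about (0.535, 0.294). That matches the sizes given, so I'm approaching.

Request:
send_rows([
  {"hand":87,"x":30,"y":13,"z":0,"roll":5.2},
  {"hand":87,"x":30,"y":13,"z":0,"roll":0},
  {"hand":87,"x":25,"y":12,"z":0,"roll":0},
  {"hand":87,"x":0,"y":0,"z":-30,"roll":0},
  {"hand":87,"x":0,"y":0,"z":-30,"roll":0},
  {"hand":87,"x":0,"y":0,"z":-30,"roll":0},
  {"hand":87,"x":0,"y":0,"z":-20,"roll":0},
  {"hand":87,"x":0,"y":0,"z":-15,"roll":0},
  {"hand":87,"x":0,"y":0,"z":-12,"roll":0},
  {"hand":87,"x":0,"y":0,"z":0,"roll":0},
])

```text
time: 2.2
position: [0.5357, 0.2918, 0.1536]
tool_rot: [3.051, 0.744, -0.004]
ft_force: [-0.1, 0.6, 1.2]
grip_width: 0.998
grip_force: 0.0
```

Run:
```python
from h import *
s=get_state();c=get_calibration("wrist");i=get_image("side");cv2.imwrite("pics/s2.png",cv2.resize(i[110:230,200:330],None,fx=4,fy=4,interpolation=2))
print(s["position"],s["tool_rot"],s["ft_force"])
```

```text
[0.53565731 0.29180138 0.15361467] [ 3.05102064  0.74435356 -0.00419056] [-0.07894684  0.57043799  1.20792195]
```

View pics/s2.png

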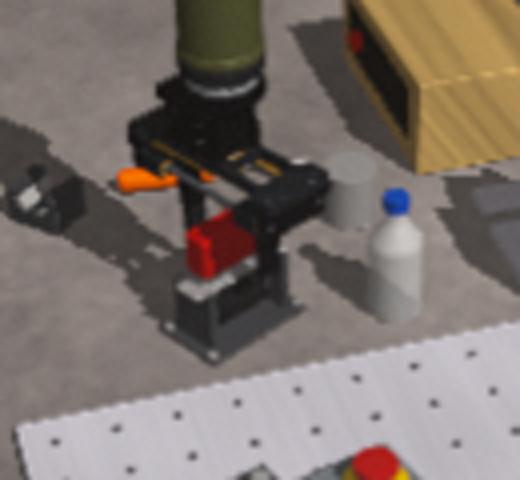

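The side crop shows the fingers straddling the red handle, with the tips about level with its bottom edge. Closing now.

Request:
send_rows([
  {"hand":60,"x":0,"y":1.5,"z":0,"roll":0},
  {"hand":20,"x":0,"y":0,"z":0,"roll":0},
  {"hand":20,"x":0,"y":0,"z":0,"roll":0},
  {"hand":20,"x":0,"y":0,"z":0,"roll":0},
  {"hand":20,"x":0,"y":0,"z":0,"roll":0},
  {"hand":20,"x":0,"y":0,"z":0,"roll":0},
  {"hand":20,"x":0,"y":0,"z":0,"roll":0},
  {"hand":20,"x":0,"y":0,"z":0,"roll":0},
], force=45)

```text
time: 3.05
position: [0.5358, 0.2945, 0.1553]
tool_rot: [3.052, 0.746, -0.0]
ft_force: [-0.6, -0.5, -0.3]
grip_width: 0.355
grip_force: 1.1
```

Request:
send_rows([
  {"hand":20,"x":0,"y":0,"z":0,"roll":0},
  {"hand":20,"x":0,"y":0,"z":0,"roll":0},
  {"hand":20,"x":0,"y":0,"z":0,"roll":0},
])

```text
time: 3.35
position: [0.5357, 0.2947, 0.1553]
tool_rot: [-3.051, -0.746, 0.0]
ft_force: [-0.4, 1.1, -0.4]
grip_width: 0.338
grip_force: 45.0
```

Run:
```python
from h import *
s=get_state();print(s["position"],s["tool_rot"],s["ft_force"],s["joint_positions"])
```

```text
[0.53572864 0.29474084 0.1552967 ] [-3.05144720e+00 -7.46245246e-01  9.52384977e-05] [-0.44272608  1.06167737 -0.43116584] [-0.38832254  0.34752216 -0.19038888  1.70450168  0.07225536  1.09641537
 -1.69173189]
```

Gripped at 29.4 mm and 45 N. Lifting, then moving so the wrist camera can see the strip.

Request:
send_rows([
  {"hand":20,"x":0,"y":0,"z":10,"roll":0},
  {"hand":20,"x":0,"y":0,"z":20,"roll":0},
  {"hand":20,"x":0,"y":0,"z":35,"roll":0},
  {"hand":20,"x":0,"y":0,"z":35,"roll":0},
  {"hand":20,"x":0,"y":0,"z":30,"roll":0},
  {"hand":20,"x":0,"y":0,"z":10,"roll":0},
  {"hand":20,"x":0,"y":0,"z":0,"roll":0},
])

```text
time: 4.05
position: [0.5362, 0.2946, 0.2965]
tool_rot: [-3.052, -0.746, -0.004]
ft_force: [0.2, 0.3, -5.5]
grip_width: 0.34
grip_force: 45.0
```

Request:
send_rows([
  {"hand":20,"x":-4,"y":-20,"z":0,"roll":-1},
  {"hand":20,"x":-9,"y":-50,"z":0,"roll":-1},
  {"hand":20,"x":-9,"y":-50,"z":0,"roll":-1},
  {"hand":20,"x":-9,"y":-50,"z":0,"roll":-1},
  {"hand":20,"x":-9,"y":-50,"z":0,"roll":-1},
  {"hand":20,"x":-9,"y":-50,"z":0,"roll":-1},
  {"hand":20,"x":-9,"y":-50,"z":0,"roll":-1},
  {"hand":20,"x":-9,"y":-50,"z":0,"roll":-1},
  {"hand":20,"x":-9,"y":-50,"z":0,"roll":-1},
  {"hand":20,"x":-5,"y":-30,"z":0,"roll":-1},
])

```text
time: 5.05
position: [0.4532, -0.1536, 0.2929]
tool_rot: [3.106, 0.468, -0.007]
ft_force: [0.7, 0.4, -3.9]
grip_width: 0.344
grip_force: 45.0
```

Request:
send_rows([
  {"hand":20,"x":0,"y":0,"z":0,"roll":0},
  {"hand":20,"x":0,"y":0,"z":0,"roll":0},
  {"hand":20,"x":0,"y":0,"z":0,"roll":0},
])

```text
time: 5.35
position: [0.4557, -0.1476, 0.2938]
tool_rot: [-3.103, -0.48, 0.004]
ft_force: [0.3, 1.0, -3.4]
grip_width: 0.342
grip_force: 45.0
```

Run:
```python
from h import *
s=get_state();c=get_calibration("wrist");i=get_image("wrist");cv2.imwrite("pics/w3.png",i)
np.save("c3.npy",c,allow_pickle=True)
print(s["time"],s["position"],s["tool_rot"],s["ft_force"],s["torque"])
```

```text
5.35 [ 0.45567101 -0.1476315   0.2937706 ] [-3.10323005 -0.48010779  0.00388682] [ 0.29859447  0.99372707 -3.41457675] [0.03751046 0.01805012 0.00579848]
```

View pics/w3.png

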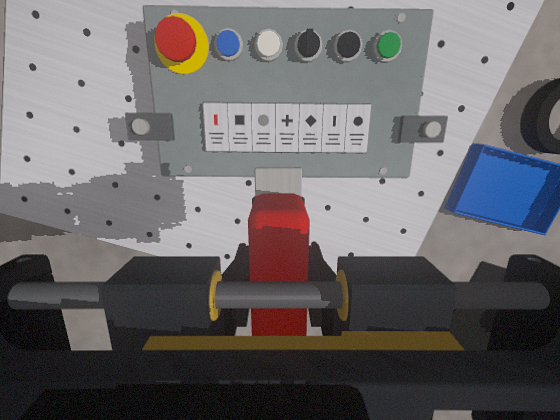

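The wrist view shows the strip spanning (203,102)–(370,153) and the clamp bolts at (141,127) and (432,129). The roller is held straight. Fitting the strip.

Run:
```python
from h import *
c=np.load("c3.npy",allow_pickle=True).item();i=cv2.imread("pics/w3.png")[90:165,185:390]
h=cv2.cvtColor(i,cv2.COLOR_BGR2HSV);m=((h[...,2]>150)&(h[...,1]<40)).astype(np.uint8)
m=cv2.morphologyEx(m,3,np.ones((9,9)))
cn=max(cv2.findContours(m,0,2)[0],key=cv2.contourArea);r=cv2.minAreaRect(cn);print(r)
hull=cv2.approxPolyDP(cv2.convexHull(cn),4,True).reshape(-1,2)+[185,90];print(hull.tolist())
b=cv2.boxPoints(r)+[185,90]
for z in(.05,.055,.06):
    P=onz(c,b,z);m_=P.mean(0);L=[np.linalg.norm(P[k]-P[k-1]) for k in range(4)]
    d=P[1]-P[0] if L[1]>L[2] else P[2]-P[1]
    print(z,m_,np.round(L,4),np.degrees(np.arctan2(d[1],d[0]))%180-90)
print(onz(c,[(141,127),(432,129)],.068))
```

```text
((101.79254150390625, 37.32084274291992), (168.0021514892578, 48.26164245605469), 0.5208564400672913)
[[203, 104], [370, 104], [366, 151], [206, 150]]
0.05 [ 0.53167774 -0.13325674  0.05      ] [0.19   0.0512 0.1813 0.0513] 17.067852575148848
0.055 [ 0.53168896 -0.13312324  0.055     ] [0.1872 0.0505 0.1786 0.0505] 17.067852575148848
0.06 [ 0.53170019 -0.13298973  0.06      ] [0.1843 0.0497 0.1758 0.0498] 17.067852575148834
[[ 0.48643801  0.0125945   0.068     ]
 [ 0.57621863 -0.27754635  0.068     ]]
```

Strip middle is at (0.532, -0.133, ~0.056) with yaw 17.1°; the bolts agree. Moving above the +y end, at about (0.5055, -0.048).

Request:
send_rows([
  {"hand":20,"x":12,"y":25,"z":0,"roll":-0.5},
  {"hand":20,"x":13,"y":25,"z":0,"roll":0},
  {"hand":20,"x":13,"y":25,"z":0,"roll":0},
  {"hand":20,"x":12,"y":25,"z":0,"roll":0},
  {"hand":20,"x":0,"y":0,"z":-25,"roll":0},
  {"hand":20,"x":0,"y":0,"z":-25,"roll":0},
  {"hand":20,"x":0,"y":0,"z":-20,"roll":0},
  {"hand":20,"x":0,"y":0,"z":-12,"roll":0},
  {"hand":20,"x":0,"y":0,"z":0,"roll":0},
  {"hand":20,"x":0,"y":0,"z":0,"roll":0},
])

```text
time: 6.4
position: [0.5064, -0.0487, 0.2138]
tool_rot: [3.107, 0.465, 0.001]
ft_force: [0.1, 0.0, -4.7]
grip_width: 0.344
grip_force: 45.0
```

Request:
send_rows([
  {"hand":20,"x":0,"y":0,"z":0,"roll":0},
  {"hand":20,"x":0,"y":0,"z":0,"roll":0},
])

```text
time: 6.6
position: [0.5067, -0.0492, 0.2145]
tool_rot: [3.107, 0.464, 0.003]
ft_force: [0.5, -0.4, -4.6]
grip_width: 0.342
grip_force: 45.0
```

Run:
```python
from h import *
f=[]
for k in range(4):
    i=get_image("side");s=get_state();f.append(s["ft_force"])
print(s["position"],np.degrees(2*np.arctan2(s["tool_rot"][1],s["tool_rot"][0])),np.round(f,2))
cv2.imwrite("pics/s3.png",cv2.resize(i[180:330,210:380],None,fx=4,fy=4,interpolation=2))
```

```text
[ 0.50618202 -0.04924906  0.21375373] 16.966481933083248 [[ 0.19 -0.84 -3.21]
 [ 1.08  0.06 -4.26]
 [-0.34  0.08 -4.23]
 [ 0.04 -0.23 -4.79]]
```

View pics/s3.png

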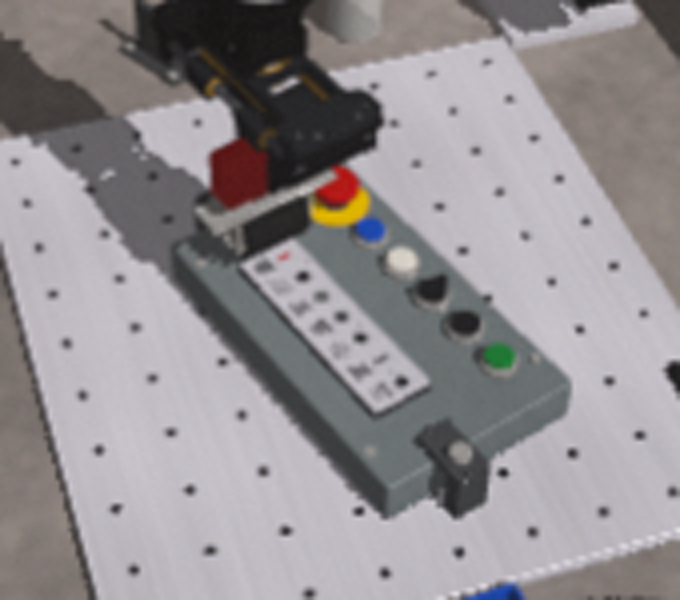

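The side view shows the drum poised above the +y end tag and clear of the e-stop and clamp. In air Fz is about -4.2 N, so the target reading under 12 N is about +7.8. Feeling downwards.

Request:
send_rows([
  {"hand":20,"x":0,"y":0,"z":-2,"roll":0},
  {"hand":20,"x":0,"y":0,"z":-2,"roll":0},
  {"hand":20,"x":0,"y":0,"z":-2,"roll":0},
  {"hand":20,"x":0,"y":0,"z":-2,"roll":0},
  {"hand":20,"x":0,"y":0,"z":-2,"roll":0},
  {"hand":20,"x":0,"y":0,"z":-2,"roll":0},
  {"hand":20,"x":0,"y":0,"z":0,"roll":0},
])

```text
time: 7.5
position: [0.5058, -0.0492, 0.2009]
tool_rot: [-3.107, -0.464, 0.001]
ft_force: [-0.1, -0.2, -5.0]
grip_width: 0.343
grip_force: 45.0
```

Request:
send_rows([
  {"hand":20,"x":0,"y":0,"z":-0.5,"roll":0},
  {"hand":20,"x":0,"y":0,"z":-0.5,"roll":0},
  {"hand":20,"x":0,"y":0,"z":-0.5,"roll":0},
  {"hand":20,"x":0,"y":0,"z":-0.5,"roll":0},
  {"hand":20,"x":0,"y":0,"z":0,"roll":0},
])

```text
time: 8.0
position: [0.5062, -0.0493, 0.1999]
tool_rot: [3.107, 0.463, 0.001]
ft_force: [-0.7, -0.8, 1.6]
grip_width: 0.342
grip_force: 45.0
```

Request:
send_rows([
  {"hand":20,"x":0,"y":0,"z":-0.3,"roll":0},
  {"hand":20,"x":0,"y":0,"z":-0.3,"roll":0},
  {"hand":20,"x":0,"y":0,"z":-0.3,"roll":0},
  {"hand":20,"x":0,"y":0,"z":-0.3,"roll":0},
  {"hand":20,"x":0,"y":0,"z":0,"roll":0},
])

```text
time: 8.5
position: [0.5062, -0.0493, 0.1982]
tool_rot: [3.107, 0.463, 0.001]
ft_force: [-0.7, -0.6, 0.8]
grip_width: 0.341
grip_force: 45.0
```

Request:
send_rows([
  {"hand":20,"x":0,"y":0,"z":-0.3,"roll":0},
  {"hand":20,"x":0,"y":0,"z":-0.3,"roll":0},
  {"hand":20,"x":0,"y":0,"z":0,"roll":0},
])

```text
time: 8.8
position: [0.5061, -0.0491, 0.1974]
tool_rot: [3.107, 0.464, 0.0]
ft_force: [-1.0, -0.7, 0.7]
grip_width: 0.345
grip_force: 45.0
```

Request:
send_rows([
  {"hand":20,"x":0,"y":0,"z":-0.3,"roll":0},
  {"hand":20,"x":0,"y":0,"z":0,"roll":0},
])

```text
time: 9.0
position: [0.5061, -0.0491, 0.1973]
tool_rot: [3.107, 0.464, 0.0]
ft_force: [-2.0, -0.4, 2.1]
grip_width: 0.342
grip_force: 45.0
```

Request:
send_rows([
  {"hand":20,"x":0,"y":0,"z":-0.3,"roll":0},
  {"hand":20,"x":0,"y":0,"z":0,"roll":0},
])

```text
time: 9.2
position: [0.5061, -0.0491, 0.1972]
tool_rot: [3.107, 0.464, 0.001]
ft_force: [-1.6, -0.6, 3.6]
grip_width: 0.339
grip_force: 45.0
```

Request:
send_rows([
  {"hand":20,"x":0,"y":0,"z":-0.2,"roll":0},
  {"hand":20,"x":0,"y":0,"z":0,"roll":0},
])

```text
time: 9.4
position: [0.5062, -0.0492, 0.1972]
tool_rot: [3.107, 0.464, 0.001]
ft_force: [-0.9, 0.0, 5.6]
grip_width: 0.345
grip_force: 45.0
```

The tag is home: z has stopped falling and the force is rising. Adding 0.2 mm and starting to roll towards -y.

Request:
send_rows([
  {"hand":20,"x":0,"y":0,"z":-0.2,"roll":0},
  {"hand":20,"x":0.22,"y":-0.72,"z":0,"roll":0},
  {"hand":20,"x":0.44,"y":-1.43,"z":0,"roll":0},
  {"hand":20,"x":0.44,"y":-1.43,"z":0,"roll":0},
  {"hand":20,"x":0.44,"y":-1.43,"z":0,"roll":0},
])

```text
time: 9.9
position: [0.5077, -0.0543, 0.1971]
tool_rot: [3.107, 0.464, 0.001]
ft_force: [-1.0, 0.3, 6.0]
grip_width: 0.341
grip_force: 45.0
```

Request:
send_rows([
  {"hand":20,"x":0.44,"y":-1.43,"z":0,"roll":0},
  {"hand":20,"x":0.44,"y":-1.43,"z":0,"roll":0},
  {"hand":20,"x":0.44,"y":-1.43,"z":0,"roll":0},
])

```text
time: 10.2
position: [0.5091, -0.0586, 0.1971]
tool_rot: [3.107, 0.464, 0.001]
ft_force: [-1.5, 0.3, 6.4]
grip_width: 0.341
grip_force: 45.0
```

Request:
send_rows([
  {"hand":20,"x":0.44,"y":-1.43,"z":-0.1,"roll":0},
  {"hand":20,"x":0.44,"y":-1.43,"z":-0.05,"roll":0},
  {"hand":20,"x":0.44,"y":-1.43,"z":0,"roll":0},
  {"hand":20,"x":0.44,"y":-1.43,"z":0,"roll":0},
  {"hand":20,"x":0.44,"y":-1.43,"z":0,"roll":0},
])

```text
time: 10.7
position: [0.511, -0.0647, 0.1971]
tool_rot: [-3.105, -0.464, -0.0]
ft_force: [-3.1, 3.2, 8.2]
grip_width: 0.342
grip_force: 45.0
```

Request:
send_rows([
  {"hand":20,"x":0.44,"y":-1.43,"z":0,"roll":0},
  {"hand":20,"x":0.44,"y":-1.43,"z":0,"roll":0},
  {"hand":20,"x":0.44,"y":-1.43,"z":0,"roll":0},
  {"hand":20,"x":0.44,"y":-1.43,"z":0,"roll":0},
])

```text
time: 11.1
position: [0.513, -0.071, 0.197]
tool_rot: [-3.107, -0.464, -0.001]
ft_force: [-2.0, -0.7, 6.9]
grip_width: 0.337
grip_force: 45.0
```

Request:
send_rows([
  {"hand":20,"x":0.44,"y":-1.43,"z":-0.05,"roll":0},
  {"hand":20,"x":0.44,"y":-1.43,"z":0,"roll":0},
  {"hand":20,"x":0.44,"y":-1.43,"z":-0.05,"roll":0},
  {"hand":20,"x":0.44,"y":-1.43,"z":0,"roll":0},
  {"hand":20,"x":0.44,"y":-1.43,"z":0,"roll":0},
  {"hand":20,"x":0.44,"y":-1.43,"z":0,"roll":0},
])

```text
time: 11.7
position: [0.5157, -0.0801, 0.1969]
tool_rot: [3.107, 0.464, 0.001]
ft_force: [-1.5, -1.2, 7.1]
grip_width: 0.338
grip_force: 45.0
```

Request:
send_rows([
  {"hand":20,"x":0.44,"y":-1.43,"z":-0.03,"roll":0},
  {"hand":20,"x":0.44,"y":-1.43,"z":0,"roll":0},
  {"hand":20,"x":0.44,"y":-1.43,"z":-0.03,"roll":0},
  {"hand":20,"x":0.44,"y":-1.43,"z":0,"roll":0},
  {"hand":20,"x":0.44,"y":-1.43,"z":0,"roll":0},
])

```text
time: 12.2
position: [0.5179, -0.0873, 0.1969]
tool_rot: [3.107, 0.464, 0.001]
ft_force: [-1.4, -0.9, 6.5]
grip_width: 0.34
grip_force: 45.0
```

Request:
send_rows([
  {"hand":20,"x":0.44,"y":-1.43,"z":-0.1,"roll":0},
  {"hand":20,"x":0.44,"y":-1.43,"z":0,"roll":0},
  {"hand":20,"x":0.44,"y":-1.43,"z":-0.05,"roll":0},
  {"hand":20,"x":0.44,"y":-1.43,"z":0,"roll":0},
  {"hand":20,"x":0.44,"y":-1.43,"z":0,"roll":0},
  {"hand":20,"x":0.44,"y":-1.43,"z":0,"roll":0},
])

```text
time: 12.8
position: [0.5205, -0.0953, 0.1968]
tool_rot: [-3.107, -0.464, -0.001]
ft_force: [-2.5, -0.3, 6.0]
grip_width: 0.342
grip_force: 45.0
```

Request:
send_rows([
  {"hand":20,"x":0.44,"y":-1.43,"z":-0.05,"roll":0},
  {"hand":20,"x":0.44,"y":-1.43,"z":0,"roll":0},
  {"hand":20,"x":0.44,"y":-1.43,"z":-0.05,"roll":0},
  {"hand":20,"x":0.44,"y":-1.43,"z":0,"roll":0},
  {"hand":20,"x":0.44,"y":-1.43,"z":0,"roll":0},
  {"hand":20,"x":0.44,"y":-1.43,"z":0,"roll":0},
])

```text
time: 13.4
position: [0.5233, -0.1045, 0.1968]
tool_rot: [3.107, 0.463, 0.002]
ft_force: [-1.5, -0.8, 6.6]
grip_width: 0.341
grip_force: 45.0
```

Request:
send_rows([
  {"hand":20,"x":0.44,"y":-1.43,"z":-0.1,"roll":0},
  {"hand":20,"x":0.44,"y":-1.43,"z":-0.02,"roll":0},
  {"hand":20,"x":0.44,"y":-1.43,"z":-0.02,"roll":0},
  {"hand":20,"x":0.44,"y":-1.43,"z":-0.02,"roll":0},
  {"hand":20,"x":0.44,"y":-1.43,"z":-0.02,"roll":0},
  {"hand":20,"x":0.44,"y":-1.43,"z":-0.02,"roll":0},
])

```text
time: 14.0
position: [0.5257, -0.1124, 0.1966]
tool_rot: [-3.106, -0.464, -0.001]
ft_force: [-2.8, 1.6, 9.1]
grip_width: 0.339
grip_force: 45.0
```

Request:
send_rows([
  {"hand":20,"x":0.44,"y":-1.43,"z":-0.02,"roll":0},
  {"hand":20,"x":0.44,"y":-1.43,"z":-0.02,"roll":0},
  {"hand":20,"x":0.44,"y":-1.43,"z":-0.02,"roll":0},
  {"hand":20,"x":0.44,"y":-1.43,"z":-0.02,"roll":0},
  {"hand":20,"x":0.44,"y":-1.43,"z":-0.02,"roll":0},
  {"hand":20,"x":0.44,"y":-1.43,"z":-0.02,"roll":0},
])

```text
time: 14.6
position: [0.5286, -0.1215, 0.1966]
tool_rot: [3.107, 0.464, 0.002]
ft_force: [-2.0, 0.2, 6.8]
grip_width: 0.337
grip_force: 45.0
```

Request:
send_rows([
  {"hand":20,"x":0.44,"y":-1.43,"z":-0.06,"roll":0},
  {"hand":20,"x":0.44,"y":-1.43,"z":-0.02,"roll":0},
  {"hand":20,"x":0.44,"y":-1.43,"z":-0.02,"roll":0},
  {"hand":20,"x":0.44,"y":-1.43,"z":-0.02,"roll":0},
  {"hand":20,"x":0.44,"y":-1.43,"z":-0.02,"roll":0},
  {"hand":20,"x":0.44,"y":-1.43,"z":-0.02,"roll":0},
  {"hand":20,"x":0.44,"y":-1.43,"z":-0.02,"roll":0},
])

```text
time: 15.3
position: [0.5317, -0.1318, 0.1965]
tool_rot: [3.106, 0.463, 0.002]
ft_force: [-1.2, -0.5, 8.0]
grip_width: 0.342
grip_force: 45.0
```

Request:
send_rows([
  {"hand":20,"x":0.44,"y":-1.43,"z":-0.02,"roll":0},
  {"hand":20,"x":0.44,"y":-1.43,"z":-0.02,"roll":0},
  {"hand":20,"x":0.44,"y":-1.43,"z":-0.02,"roll":0},
  {"hand":20,"x":0.44,"y":-1.43,"z":-0.02,"roll":0},
  {"hand":20,"x":0.44,"y":-1.43,"z":-0.02,"roll":0},
  {"hand":20,"x":0.44,"y":-1.43,"z":-0.02,"roll":0},
])

```text
time: 15.9
position: [0.5341, -0.1389, 0.1963]
tool_rot: [-3.105, -0.464, -0.0]
ft_force: [-3.1, 1.4, 9.3]
grip_width: 0.342
grip_force: 45.0
```

Request:
send_rows([
  {"hand":20,"x":0.44,"y":-1.43,"z":-0.02,"roll":0},
  {"hand":20,"x":0.44,"y":-1.43,"z":-0.02,"roll":0},
  {"hand":20,"x":0.44,"y":-1.43,"z":-0.02,"roll":0},
  {"hand":20,"x":0.44,"y":-1.43,"z":-0.02,"roll":0},
  {"hand":20,"x":0.44,"y":-1.43,"z":-0.02,"roll":0},
  {"hand":20,"x":0.44,"y":-1.43,"z":-0.02,"roll":0},
  {"hand":20,"x":0.44,"y":-1.43,"z":-0.02,"roll":0},
])

```text
time: 16.6
position: [0.5375, -0.1504, 0.1962]
tool_rot: [3.106, 0.463, 0.002]
ft_force: [-2.7, -0.7, 8.1]
grip_width: 0.338
grip_force: 45.0
```

Request:
send_rows([
  {"hand":20,"x":0.44,"y":-1.43,"z":-0.02,"roll":0},
  {"hand":20,"x":0.44,"y":-1.43,"z":-0.02,"roll":0},
  {"hand":20,"x":0.44,"y":-1.43,"z":-0.02,"roll":0},
  {"hand":20,"x":0.44,"y":-1.43,"z":-0.02,"roll":0},
  {"hand":20,"x":0.44,"y":-1.43,"z":-0.02,"roll":0},
  {"hand":20,"x":0.44,"y":-1.43,"z":-0.02,"roll":0},
  {"hand":20,"x":0.44,"y":-1.43,"z":-0.02,"roll":0},
])

```text
time: 17.3
position: [0.5406, -0.1605, 0.1961]
tool_rot: [3.106, 0.463, 0.002]
ft_force: [-1.1, -0.7, 8.2]
grip_width: 0.339
grip_force: 45.0
```

Request:
send_rows([
  {"hand":20,"x":0.44,"y":-1.43,"z":-0.02,"roll":0},
  {"hand":20,"x":0.44,"y":-1.43,"z":-0.02,"roll":0},
  {"hand":20,"x":0.44,"y":-1.43,"z":-0.02,"roll":0},
  {"hand":20,"x":0.44,"y":-1.43,"z":-0.02,"roll":0},
  {"hand":20,"x":0.44,"y":-1.43,"z":-0.02,"roll":0},
  {"hand":20,"x":0.44,"y":-1.43,"z":-0.02,"roll":0},
  {"hand":20,"x":0.44,"y":-1.43,"z":-0.02,"roll":0},
  {"hand":20,"x":0.44,"y":-1.43,"z":-0.02,"roll":0},
])

```text
time: 18.1
position: [0.5441, -0.1718, 0.1959]
tool_rot: [3.106, 0.463, 0.002]
ft_force: [-1.1, -0.3, 8.5]
grip_width: 0.342
grip_force: 45.0
```

Request:
send_rows([
  {"hand":20,"x":0.44,"y":-1.43,"z":-0.02,"roll":0},
  {"hand":20,"x":0.44,"y":-1.43,"z":-0.02,"roll":0},
  {"hand":20,"x":0.44,"y":-1.43,"z":-0.02,"roll":0},
  {"hand":20,"x":0.44,"y":-1.43,"z":-0.02,"roll":0},
  {"hand":20,"x":0.44,"y":-1.43,"z":-0.02,"roll":0},
  {"hand":20,"x":0.44,"y":-1.43,"z":-0.02,"roll":0},
  {"hand":20,"x":0.44,"y":-1.43,"z":-0.02,"roll":0},
  {"hand":20,"x":0.44,"y":-1.43,"z":-0.02,"roll":0},
])

```text
time: 18.9
position: [0.5477, -0.1834, 0.1958]
tool_rot: [3.106, 0.463, 0.002]
ft_force: [-1.2, -0.3, 7.4]
grip_width: 0.341
grip_force: 45.0
```

Request:
send_rows([
  {"hand":20,"x":0.44,"y":-1.43,"z":-0.03,"roll":0},
  {"hand":20,"x":0.44,"y":-1.43,"z":-0.02,"roll":0},
  {"hand":20,"x":0.44,"y":-1.43,"z":-0.02,"roll":0},
  {"hand":20,"x":0.44,"y":-1.43,"z":-0.02,"roll":0},
  {"hand":20,"x":0.44,"y":-1.43,"z":-0.02,"roll":0},
  {"hand":20,"x":0.44,"y":-1.43,"z":-0.02,"roll":0},
  {"hand":20,"x":0.44,"y":-1.43,"z":-0.02,"roll":0},
  {"hand":20,"x":0.44,"y":-1.43,"z":-0.02,"roll":0},
])

```text
time: 19.7
position: [0.5512, -0.1946, 0.1956]
tool_rot: [3.106, 0.464, 0.002]
ft_force: [-1.0, -0.6, 6.7]
grip_width: 0.339
grip_force: 45.0
```

Request:
send_rows([
  {"hand":20,"x":0.44,"y":-1.43,"z":-0.02,"roll":0},
  {"hand":20,"x":0.44,"y":-1.43,"z":-0.02,"roll":0},
  {"hand":20,"x":0.44,"y":-1.43,"z":-0.02,"roll":0},
  {"hand":20,"x":0.44,"y":-1.43,"z":-0.02,"roll":0},
  {"hand":20,"x":0.44,"y":-1.43,"z":-0.02,"roll":0},
  {"hand":20,"x":0.44,"y":-1.43,"z":-0.02,"roll":0},
  {"hand":20,"x":0.44,"y":-1.43,"z":-0.02,"roll":0},
  {"hand":20,"x":0.44,"y":-1.43,"z":-0.02,"roll":0},
])

```text
time: 20.5
position: [0.5547, -0.2063, 0.1955]
tool_rot: [3.106, 0.463, 0.003]
ft_force: [-1.9, 0.7, 6.5]
grip_width: 0.346
grip_force: 45.0
```

Request:
send_rows([
  {"hand":20,"x":0.44,"y":-1.43,"z":-0.1,"roll":0},
  {"hand":20,"x":0.44,"y":-1.43,"z":-0.02,"roll":0},
  {"hand":20,"x":0.44,"y":-1.43,"z":-0.02,"roll":0},
  {"hand":20,"x":0.44,"y":-1.43,"z":-0.02,"roll":0},
  {"hand":20,"x":0.44,"y":-1.43,"z":-0.02,"roll":0},
  {"hand":20,"x":0.44,"y":-1.43,"z":-0.02,"roll":0},
  {"hand":20,"x":0.44,"y":-1.43,"z":-0.02,"roll":0},
  {"hand":20,"x":0.22,"y":-0.72,"z":0,"roll":0},
  {"hand":20,"x":0,"y":0,"z":0,"roll":0},
  {"hand":20,"x":0,"y":0,"z":0,"roll":0},
])

```text
time: 21.5
position: [0.5581, -0.2172, 0.1952]
tool_rot: [3.106, 0.463, 0.003]
ft_force: [-0.9, -0.6, 7.4]
grip_width: 0.339
grip_force: 45.0
```

Rolling done: z fell smoothly by 2 mm over the strip and stayed at the hard stop. Lifting straight up and returning.

Request:
send_rows([
  {"hand":20,"x":0,"y":0,"z":5,"roll":0},
  {"hand":20,"x":0,"y":0,"z":20,"roll":0},
  {"hand":20,"x":0,"y":0,"z":30,"roll":0},
  {"hand":20,"x":0,"y":0,"z":30,"roll":0},
  {"hand":20,"x":0,"y":0,"z":15,"roll":0},
  {"hand":20,"x":0,"y":0,"z":0,"roll":0},
])

```text
time: 22.1
position: [0.5582, -0.2166, 0.2955]
tool_rot: [3.106, 0.464, 0.004]
ft_force: [0.0, -0.8, -4.4]
grip_width: 0.338
grip_force: 45.0
```

Request:
send_rows([
  {"hand":20,"x":-1,"y":25,"z":0,"roll":1},
  {"hand":20,"x":-2,"y":45,"z":0,"roll":1},
  {"hand":20,"x":-2,"y":45,"z":0,"roll":1},
  {"hand":20,"x":-2,"y":45,"z":0,"roll":1},
  {"hand":20,"x":-2,"y":45,"z":0,"roll":1},
  {"hand":20,"x":-2,"y":45,"z":0,"roll":1},
  {"hand":20,"x":-2,"y":45,"z":0,"roll":1},
  {"hand":20,"x":-2,"y":45,"z":0,"roll":1},
  {"hand":20,"x":-2,"y":45,"z":0,"roll":1},
  {"hand":20,"x":-2,"y":45,"z":0,"roll":1},
])

```text
time: 23.1
position: [0.5367, 0.2154, 0.2914]
tool_rot: [3.054, 0.735, -0.007]
ft_force: [0.2, -0.5, -4.6]
grip_width: 0.341
grip_force: 45.0
```

Request:
send_rows([
  {"hand":20,"x":-2,"y":42,"z":0,"roll":0.5},
  {"hand":20,"x":-1,"y":25,"z":0,"roll":0},
  {"hand":20,"x":0,"y":10,"z":0,"roll":0},
  {"hand":20,"x":0,"y":0,"z":0,"roll":0},
  {"hand":20,"x":0,"y":0,"z":0,"roll":0},
  {"hand":20,"x":0,"y":0,"z":0,"roll":0},
  {"hand":20,"x":0,"y":0,"z":0,"roll":0},
])

```text
time: 23.8
position: [0.5361, 0.2886, 0.2942]
tool_rot: [3.052, 0.741, 0.0]
ft_force: [-0.7, -0.2, -4.4]
grip_width: 0.34
grip_force: 45.0
```

Run:
```python
from h import *
i=get_image("scene");cv2.imwrite("pics/sc_after.png",cv2.resize(i[130:300,180:400],None,fx=3.4,fy=3.4,interpolation=2))
s=get_state();print(s["position"],s["tool_rot"],np.degrees(2*np.arctan2(s["tool_rot"][1],s["tool_rot"][0]))%360,s["ft_force"])
```

```text
[0.53594678 0.28897782 0.29426375] [3.05210199e+00 7.42240330e-01 1.91859172e-04] 27.336841264176122 [ 0.14174703 -0.49327051 -5.01410529]
```

Request:
send_rows([
  {"hand":20,"x":-0.2,"y":5.8,"z":0,"roll":0.2},
  {"hand":20,"x":0,"y":0,"z":-30,"roll":0},
  {"hand":20,"x":0,"y":0,"z":-35,"roll":0},
  {"hand":20,"x":0,"y":0,"z":-30,"roll":0},
  {"hand":20,"x":0,"y":0,"z":-15,"roll":0},
  {"hand":20,"x":0,"y":0,"z":-9,"roll":0},
  {"hand":20,"x":0,"y":0,"z":0,"roll":0},
  {"hand":20,"x":0,"y":0,"z":0,"roll":0},
  {"hand":20,"x":0,"y":0,"z":0,"roll":0},
])

```text
time: 24.75
position: [0.5362, 0.2969, 0.1771]
tool_rot: [-3.05, -0.751, -0.005]
ft_force: [0.5, -0.1, -4.4]
grip_width: 0.341
grip_force: 45.0
```

Request:
send_rows([
  {"hand":20,"x":0,"y":0,"z":0,"roll":0},
  {"hand":20,"x":0,"y":0,"z":0,"roll":0},
  {"hand":20,"x":0,"y":0,"z":0,"roll":0},
])

```text
time: 25.05
position: [0.5354, 0.2964, 0.1756]
tool_rot: [-3.05, -0.751, -0.001]
ft_force: [-1.0, 0.3, -4.4]
grip_width: 0.341
grip_force: 45.0
```

Request:
send_rows([
  {"hand":20,"x":0.2,"y":-1.7,"z":0,"roll":0},
  {"hand":20,"x":0,"y":0,"z":-6,"roll":0},
  {"hand":20,"x":0,"y":0,"z":-6,"roll":0},
  {"hand":20,"x":0,"y":0,"z":-4,"roll":0},
  {"hand":20,"x":0,"y":0,"z":-2,"roll":0},
  {"hand":20,"x":0,"y":0,"z":0,"roll":0},
  {"hand":20,"x":0,"y":0,"z":0,"roll":0},
  {"hand":20,"x":0,"y":0,"z":0,"roll":0},
])

```text
time: 25.85
position: [0.5357, 0.2947, 0.1574]
tool_rot: [-3.05, -0.751, -0.001]
ft_force: [0.1, -0.1, -5.0]
grip_width: 0.337
grip_force: 45.0
```

Request:
send_rows([
  {"hand":20,"x":0,"y":0,"z":-0.5,"roll":0},
  {"hand":20,"x":0,"y":0,"z":-0.5,"roll":0},
  {"hand":20,"x":0,"y":0,"z":-0.5,"roll":0},
  {"hand":20,"x":0,"y":0,"z":-0.3,"roll":0},
  {"hand":20,"x":0,"y":0,"z":0,"roll":0},
  {"hand":20,"x":0,"y":0,"z":0,"roll":0},
])

```text
time: 26.45
position: [0.5355, 0.2946, 0.1553]
tool_rot: [3.05, 0.751, -0.0]
ft_force: [-0.4, 0.4, -4.8]
grip_width: 0.343
grip_force: 45.0
```

Still carrying the full weight, so I'm feeling down a little further.

Request:
send_rows([
  {"hand":20,"x":0,"y":0,"z":-0.3,"roll":0},
  {"hand":20,"x":0,"y":0,"z":-0.2,"roll":0},
  {"hand":20,"x":0,"y":0,"z":0,"roll":0},
])

```text
time: 26.75
position: [0.5355, 0.2946, 0.1553]
tool_rot: [3.05, 0.751, 0.0]
ft_force: [-2.2, -0.8, -0.1]
grip_width: 0.341
grip_force: 45.0
```

Request:
send_rows([
  {"hand":20,"x":0,"y":0,"z":-0.3,"roll":0},
  {"hand":20,"x":0,"y":0,"z":-0.2,"roll":0},
  {"hand":20,"x":0,"y":0,"z":0,"roll":0},
])

```text
time: 27.05
position: [0.5355, 0.2946, 0.1553]
tool_rot: [3.05, 0.751, 0.0]
ft_force: [-3.6, -1.2, 5.6]
grip_width: 0.336
grip_force: 45.0
```

Seated at the same height as at pick-up. I'm easing off, opening gently and retreating straight up.

Request:
send_rows([
  {"hand":20,"x":0,"y":0,"z":0.5,"roll":0},
  {"hand":20,"x":0,"y":0,"z":0,"roll":0},
  {"hand":36,"x":0,"y":0,"z":0,"roll":0},
  {"hand":50,"x":0,"y":0,"z":0,"roll":0},
  {"hand":87,"x":0,"y":0,"z":0,"roll":0},
  {"hand":87,"x":0,"y":0,"z":0,"roll":0},
  {"hand":87,"x":0,"y":0,"z":0,"roll":0},
  {"hand":87,"x":0,"y":0,"z":0,"roll":0},
], force=10)

```text
time: 27.85
position: [0.5355, 0.2946, 0.1548]
tool_rot: [3.05, 0.751, 0.0]
ft_force: [0.1, 0.0, 0.9]
grip_width: 0.782
grip_force: 0.0
```

Request:
send_rows([
  {"hand":87,"x":0,"y":0,"z":10,"roll":0},
  {"hand":87,"x":0,"y":0,"z":20,"roll":0},
  {"hand":87,"x":0,"y":0,"z":30,"roll":0},
  {"hand":87,"x":0,"y":0,"z":40,"roll":0},
  {"hand":87,"x":0,"y":0,"z":40,"roll":0},
  {"hand":87,"x":-40,"y":-20,"z":0,"roll":0},
  {"hand":87,"x":-40,"y":-20,"z":0,"roll":0},
  {"hand":87,"x":0,"y":0,"z":0,"roll":0},
  {"hand":87,"x":0,"y":0,"z":0,"roll":0},
])

```text
time: 28.75
position: [0.4552, 0.2544, 0.296]
tool_rot: [-3.05, -0.751, -0.004]
ft_force: [0.2, 0.8, -0.2]
grip_width: 0.999
grip_force: 0.0
```

Run:
```python
from h import *
s=get_state();c=get_calibration("wrist");i=get_image("wrist");j=get_image("side")
h=cv2.cvtColor(i,cv2.COLOR_BGR2HSV)
m=(((h[...,0]<8)|(h[...,0]>172))&(h[...,1]>130)&(h[...,2]>50)).astype(np.uint8);m[:, 450:]=0
cn=max(cv2.findContours(cv2.morphologyEx(m,2,np.ones((3,3))),0,2)[0],key=cv2.contourArea);r=cv2.minAreaRect(cn);print(r,onz(c,cv2.boxPoints(r),.122).mean(0))
print(s["time"],s["position"])
a=cv2.resize(i,(400,300));b=cv2.resize(j[130:310,200:380],None,fx=2.2,fy=2.2,interpolation=2)
o=np.zeros((400,800,3),np.uint8);o[:300,:400]=a;o[:396,402:798]=b;cv2.imwrite("pics/end.png",o)
```

```text
((279.9999694824219, 111.99999237060547), (97.99998474121094, 33.99999237060547), 90.0) [0.53540608 0.29403813 0.122     ]
28.75 [0.45515339 0.25437472 0.29602996]
```

View pics/end.png

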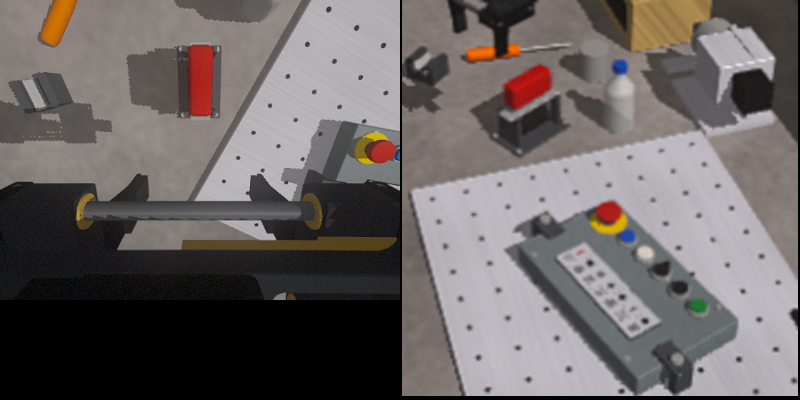

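The roller stands upright on its rest within 1 mm of where it was, the panel and other things look undisturbed, and the gripper is clear.

```bash
python3 -c "from bench import *; print(close_job())"
```

```text
the job is handed in; nothing more can be done
None
```

I rolled the strip end to end, with force readings of 10 to 14 N; the height trace indicates all seven tags are home. The roller is back upright on its rest, let go, and the job was handed in at about 29 s, with no verdict returned.

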